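# Dock a battery pack on a sloping mixer

## Task

Put the battery pack on the vortex mixer: thread its grooved underside onto the rail on the sloping front, lead-in end first, and slide it gently up towards the cowl until the spring catch snaps in and holds it, then let go and move clear. Do not ram the mixer, and leave everything else on the bench where it is.

Things in the scene. Friction and masses are not known exactly. Their poses are not given: they have to be found in the camera images.
- pack: battery pack, 0.26 to 0.5 kg: grey box 100 (x) x 60 (y) x 32 mm high, black grip rib on top. Origin: centre of underside; x lengthwise, z up; stands flat on the bench. The +x end goes on the rail first. Underside: T-groove along x, open at both ends: slot between lips 20 mm wide, z 0 to 6 mm; above it a cavity 34 mm wide, roof at z = 14.5 mm. On the rail its axes lie along the rail's
- pack_rib (a point): centre of the pack's grip rib, at x = -15, z = 49 mm in the pack. The rib is 60 mm long (x), 24 mm wide (y), and stands 34 mm above the box's top (pack z 32 to 66 mm), nearer the tail
- pack_front (a point): middle of the pack's lead-in (+x) end, 50 mm ahead of its origin, at z = 16 mm. Here the groove roof starts 8 mm higher and slopes down over 11 mm; then flat land at pack x = 39 to 29 mm; then the notch for the catch roller, x = 29 to 5 mm, 8 mm deep; then flat roof to the tail
- rail: T-section docking rail, 170 mm long, fixed on the mixer's sloping deck. Origin at its lower end (mouth) on the deck, mid plane; x up along the rail, 30 degrees above level, y across, z off the deck. Web 14 mm wide, 12 high; head 30 mm wide, z 12 to 18 mm; the first 15 mm taper to a 20 mm wide nose. Threaded pack: origin at z = 3.5 to 6 mm, 2 mm play each side; smooth: unlatched it slides down
- cowl (a point): mid front edge of the black cowl's roof, at rail x = 128, z = 52 mm. The cowl covers rail x = 128 to 174 mm, 72 mm wide inside, 80 outside, roof 4 mm thick; the pack's front may go under it, the rib stays outside. The catch roller stands in the rail head at rail x = 70 to 120 mm: it differs from mixer to mixer. 31 mm beyond the roller is a black rubber stop (4 N/mm, 8 mm give)
- roller (a joint): catch roller (12 mm across, 6 mm out of the rail head): 0 = fully out, also when snapped into the pack's notch; 0.003 to 0.006 m while the pack's land presses it; 3 N preload, 0.6 N/mm. Latched: pack origin 23 to 19 mm below the roller, so 47 to 101 mm up the rail. Riding over it takes up to 18 N of push, which then drops; up to 5 mm farther the pack meets the stop
- mixer: the mixer with the rail: white wedge-shaped appliance fixed to the bench, 215 mm deep (x), 130 wide (y), 168 high. Origin on its underside, 85 mm behind the front. Its front face, 75 mm high at x = -85 mm, looks to -x; from there the deck rises at 30 degrees to the flat top (x = 75 to 130 mm) with a round black cup, 40 mm high. Rail mouth at x = -78, z = 79 mm
- block: bystander: bare aluminium heating block with blind holes, 90 x 60 x 43 mm high, no rib; origin at the centre of its underside; it and the pack may trade places
- dishes: bystander: stack of brown culture dishes, 92 mm across, 60 mm high; origin at the centre of its underside
- tub: bystander: clear open tub 110 x 140 x 70 mm; origin at the centre of its underside
- burner: bystander: flat silver burner 120 x 80 x 32 mm with a short round nozzle, 62 mm high in all; origin at the centre of its underside
Mind the look-alikes: they are no part of the job. Leave any pink look-alike of the pack alone.

How it is judged:
By the outcome, as a careful person would: the job done as asked, in the order asked, and still so for the second after the job is handed in, with the robot touching nothing.
It also fails if it takes over 70 s, if anything falls off the work surface, if the arm or the gripper's body presses on something with over 40 N, if the wrist force passes 120 N, or if a joint passes its speed limit or range.

## Robot

A 6-joint arm with a two-finger parallel gripper is mounted at the origin on the work surface. World frame = base frame: x ahead of the robot, y to its left, z up, the work surface at z = 0. Lengths are in mm, angles in rad, forces in N, time in s.
With the tool pointing down it reaches from about 275 to 750 mm from the base axis. Payload 10.2 kg.
Tool frame: the origin (TCP) lies at the very end of the fingers, on their centre line; the grasp point (between the pads) lies 19 mm behind it; x points along the fingers, y is the direction in which the jaws open and shut, and the axes are right-handed (so a half turn about x gives the same grasp; the last joint's range is limited). The gripper opens to 85 mm and grips with 20 to 120 N. Pads are 22 mm wide; open, the fingers measure 114 mm over their backs; the gripper's body (76 mm by 85 mm) begins 54 mm behind the grasp point. The pads swing forward as they close: fully open they stand 13 mm farther back than shut.
Start: joints at [1.013, 0.313, 1.498, -0, 1.331, -0.223], TCP at [172.517, 495.852, 231.294] pointing down, gripper open.
Joint ranges: [-2.94, 2.94], [-0.97, 2.17], [0.19, 2.56], [-1.23, 4.37], [0.02, 3.11], [-2.88, 2.88]. Speed limits (rad/s): [2.39, 2.39, 3.01, 3.14, 3.14, 3.14].

## Interface

Orientations are given as a unit quaternion [w, x, y, z].
In Python, from rig import ctrl, viewer, order gives the robot as it stands. The module is installed in compiled form; this text tells all that it offers.
- The arm moves only by the tool carry_out, never from a script. Its argument "deltas" is a list of rows, each a list of 7 numbers: the gripper command: -1 is fully open, 1 is shut, values between are in proportion, then the shift along the tool's x, y, z in mm, then the turn, a rotation vector about the tool's x, y, z in degrees. A call has exactly 5 rows; each row is the pose to reach, as a shift and turn from the pose commanded when the call began, along the tool's axes at that moment; what a row does not reach only later rows make up. A row lasts 1/8 s, in which the tool goes at most 62.5 mm and 10.7 degrees, less where a joint would pass 70% of its speed; a pose out of reach is approached as far as the arm can. A call with a gripper value outside its range is refused whole. The fingers move at their own pace and stop on an object; "newtons" is the grip in N (left out, the last holds). Time passes only in rows, so rows that repeat a pose let the fingers close, or fill a call up. It gives the time, the measured TCP pose, the force and the opening at its end, in the units of the state.
- ctrl.sense(): the state, without advancing time (a new reading comes with each control period).
- viewer.capture(name): name is "side" or "top"; returns the picture (400x640x3 uint8, red, green, blue); there is no depth.
- viewer.calibration(name): a dict with "fx", "fy", "cx", "cy" (pixels), "xyz" and "attitude" of the camera in the world. Camera axes: x right, y down, z forward; pixel columns grow to the right and rows downward; lengths in mm; the calibration is good to about 2 mm. A picture is of the moment at which its call begins. calibration takes no time and is no camera call.
- order.finish_job(): hands the job in, once; it reports no verdict.
The state is a dict: "time_s": time; "joints": joint angles; "dq": joint speeds; "tau": joint torques, N m; "eef_pos": TCP position; "ee_rot": TCP orientation; "force": force on the tool from outside, world axes, zero at the start; "wrist_torque": the same for the moment, N m; "grip_width": opening from 0.0 (shut) to 1.0 (fully open).
Only numpy, scipy, OpenCV 4.12 (cv2) and the standard library are available. Lean on these libraries where they do the work, as an engineer would, in place of code of your own. Each camera call takes 0.05 s, during which the arm holds its last target. There are 200 camera calls.

## Working session

There is one attempt and no reset: what is moved stays moved. The work goes in short steps, Python scripts to look and compute and a tool call to move; the robot and the scene stay as the last step left them, time stands still between calls to the robot, and variables do not carry over. Pictures are saved under pics/ and viewed, about 8 in all and at most 12, crops included, and the job is handed in when it is done.

Besides the shell and the picture viewer there is one more tool, called after "Request:" as a command line: name --pt "numbers of a row" for each row, then --argument value for the rest. carry_out: Moves the arm, as the interface text tells. Its arguments: {"type":"object","properties":{"deltas":{"type":"array"},"newtons":{"type":"number"}},"required":["deltas"]}

```bash
mkdir -p pics
python3 - <<'E'
from rig import ctrl, viewer
import cv2
for n in("side","top"):
    im=viewer.capture(n); cv2.imwrite(f"pics/{n}0.png",im[:,:,::-1]); print(n,viewer.calibration(n))
print(ctrl.sense())
E
```

```text
side {'fx': 420.9581063035984, 'fy': 420.9581063035984, 'cx': 313.74141668231056, 'cy': 200.08366753392744, 'xyz': array([ 179.58272479, -766.43552904,  884.92053924]), 'attitude': array([-0.37952588,  0.90114823, -0.19234838,  0.08303053])}
top {'fx': 500.8038778488679, 'fy': 500.8038778488679, 'cx': 319.3564531342352, 'cy': 197.82390647386566, 'xyz': array([ 218.30307713,  -45.57793129, 1440.11084835]), 'attitude': array([ 0.07786244, -0.70083013,  0.70484071, -0.07729256])}
{'time_s': 0.1, 'joints': array([ 1.01257751e+00,  3.13401376e-01,  1.49832873e+00, -1.16311229e-05,
        1.33100996e+00, -2.23434817e-01]), 'dq': array([ 5.02801603e-05, -4.64665085e-04, -3.15260665e-03,  5.06093240e-04,
        6.86888847e-04, -1.11903322e-04]), 'tau': array([ 1.85834302e-03, -4.12904441e+01, -2.60141534e+01, -2.30922660e-04,
        3.08461611e-03, -1.63878127e-05]), 'eef_pos': array([172.40849557, 495.64992194, 230.80074276]), 'ee_rot': array([ 0.6970725 ,  0.11743444,  0.69737419, -0.11818765]), 'force': array([-0.62683294, -0.40704923,  0.4266334 ]), 'wrist_torque': array([ 0.01281447,  0.03532993, -0.05239118]), 'grip_width': 0.9987313505809979}
```

View pics/side0.png

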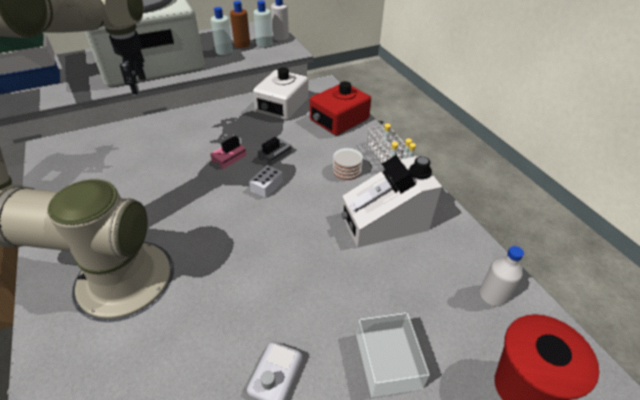

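View pics/top0.png

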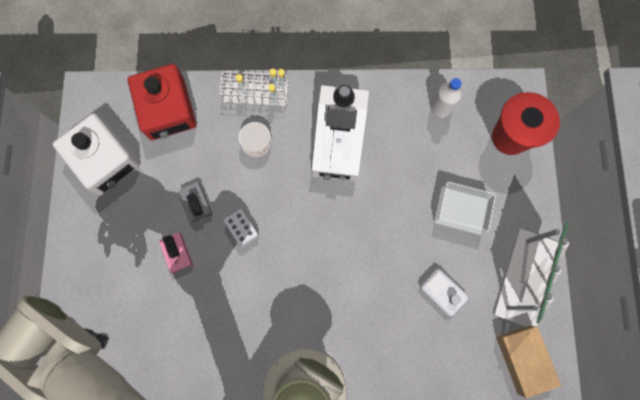

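The side view shows the grey box with the black rib at (272,150), the pink look-alike at (228,151), the holed block at (265,180), and the mixer with its rail at (390,195). In the top view they are at (195,202), (175,252), (240,228) and (340,130). The grey one fits the pack because it has the rib and isn't pink. I'll confirm it in one crop.

```bash
cat > h.py <<'E'
import numpy as np, cv2
from scipy.spatial.transform import Rotation as R
from rig import ctrl, viewer
def rot(q): return R.from_quat([q[1],q[2],q[3],q[0]])
C={n:viewer.calibration(n) for n in("side","top")}
def ray(n,u,v):
    c=C[n]; d=rot(c["attitude"]).apply([(u-c["cx"])/c["fx"],(v-c["cy"])/c["fy"],1]); return np.array(c["xyz"]),d
def onz(n,u,v,z):
    o,d=ray(n,u,v); return o+d*(z-o[2])/d[2]
def proj(n,p):
    c=C[n]; q=rot(c["attitude"]).inv().apply(np.asarray(p)-c["xyz"]); return np.array([c["fx"]*q[0]/q[2]+c["cx"],c["fy"]*q[1]/q[2]+c["cy"]])
def tri(a,b):
    o1,d1=ray("top",*a);o2,d2=ray("side",*b)
    A=np.c_[d1,-d2]; s=np.linalg.lstsq(A,o2-o1,rcond=None)[0]
    p,q=o1+d1*s[0],o2+d2*s[1]; return (p+q)/2,np.linalg.norm(p-q)
E
python3 - <<'E'
import cv2,numpy as np
t=cv2.imread("pics/top0.png");s=cv2.imread("pics/side0.png")
f=lambda im,x,y,w,h,k:cv2.resize(im[y:y+h,x:x+w],None,fx=k,fy=k,interpolation=cv2.INTER_CUBIC)
a=np.hstack([f(t,165,170,60,50,6.5)[:300],f(s,245,125,60,50,6.5)[:300]])[:, :780]
b=np.hstack([f(t,300,75,78,60*2-10,2.7)[:300],f(s,335,145,115,105,2.85)[:300]])
c=np.zeros((600,800,3),np.uint8);c[:a.shape[0],:a.shape[1]]=a;c[300:300+b.shape[0],:b.shape[1]]=b
cv2.imwrite("pics/crop1.png",c)
E
```

```text
Traceback (most recent call last):
ValueError: all the input array dimensions except for the concatenation axis must match exactly, but along dimension 0, the array at index 0 has size 297 and the array at index 1 has size 299
```

Run:
```python
import cv2,numpy as np
t=cv2.imread("pics/top0.png");s=cv2.imread("pics/side0.png")
c=np.zeros((600,800,3),np.uint8)
def f(im,x,y,w,h,k,X,Y):
    r=cv2.resize(im[y:y+h,x:x+w],None,fx=k,fy=k,interpolation=cv2.INTER_CUBIC);c[Y:Y+r.shape[0],X:X+r.shape[1]]=r
f(t,165,170,60,50,6,0,0);f(s,245,125,60,50,6,400,0)
f(t,300,80,70,100,3,0,300);f(s,335,150,115,100,3,400,300)
cv2.imwrite("pics/crop1.png",c)
```

```text
(no output)
```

View pics/crop1.png

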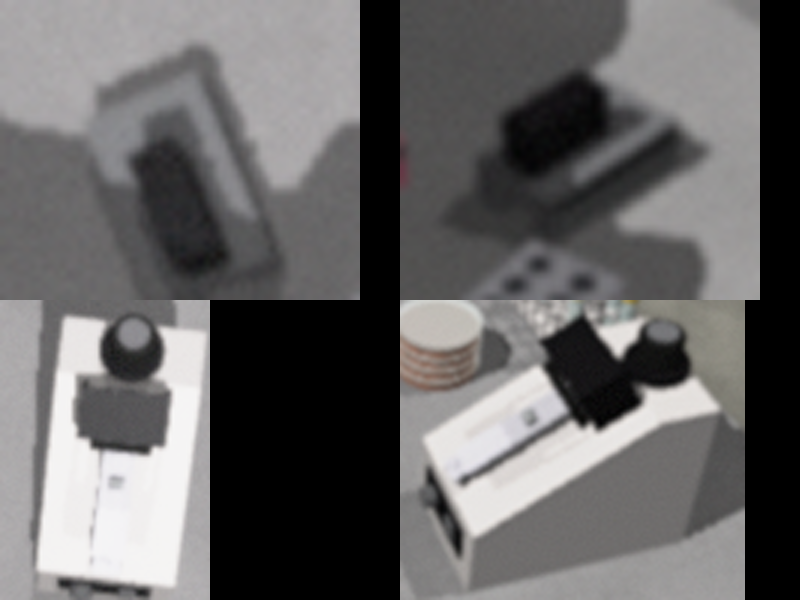

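The crop confirms the pack: a grey box with a black rib near its lower end in the top view, so the lead-in end points to +x and slightly left. The roller shows at top (339,140) and side (378,188), and the rail mouth at top (335,169). Next I'll measure these.

```bash
cat > m.py <<'E'
from h import *
import sys
np.set_printoptions(precision=1,suppress=True)
t=cv2.imread("pics/top0.png");s=cv2.imread("pics/side0.png")
def blob(im,x,y,w,h,th):
    m=(im[y:y+h,x:x+w].max(2)<th).astype(np.uint8)
    cs=cv2.findContours(m,cv2.RETR_EXTERNAL,cv2.CHAIN_APPROX_NONE)[0]
    c=max(cs,key=cv2.contourArea)+np.array([x,y]); return c
ct=blob(t,180,185,32,32,52); cs=blob(s,255,130,30,30,45)
r=cv2.minAreaRect(ct); print("rib top rect",r,cv2.contourArea(cs))
bp=cv2.boxPoints(r); print("box z66",*[onz("top",*p,66)[:2] for p in bp])
mt=ct[:,0].mean(0);ms=cs[:,0].mean(0); print("rib tri",tri(mt,ms),"on z60",onz("top",*mt,60))
# pack top corners
for n,p in dict(FL=(95,130),FR=(190,70),RR=(258,217)).items(): print(n,onz("top",165+p[0]/6,170+p[1]/6,32))
T=lambda x,y:(300+x/3,80+(y-300)/3); S=lambda x,y:(335+(x-400)/3,150+(y-300)/3)
print("roller",tri(T(116,481),S(530,416)))
print("mouth",tri(T(107,568),S(457,472)))
print("front L",onz("top",*T(38,583),75),onz("side",*S(425,437),75)); print("front R",onz("top",*T(175,587),75),onz("side",*S(470,535),75))
print("back L",onz("top",*T(65,317),168)); print("back R",onz("top",*T(206,330),168),onz("side",*S(718,408),168))
E
python3 m.py
```

```text
rib top rect ((194.51722717285156, 204.7930908203125), (22.654830932617188, 9.28476619720459), 68.19859313964844) 221.5
box z66 [532.9 330. ] [542.7 306.2] [482.2 279.8] [472.5 303.4]
rib tri (array([508.2, 313.1,  34.7]), np.float64(11.640679038735566)) on z60 [508.8 305.9  60. ]
FL [553.6 354.9  32. ]
FR [583.1 310.6  32. ]
RR [510.3 274.5  32. ]
roller (array([668.9, -98.7, 138.3]), np.float64(2.161948637547503))
mouth (array([602.5, -91.7,  88.9]), np.float64(1.5212160875109826))
front L [591.4 -26.8  75. ] [605.2 -27.4  75. ]
front R [ 586.8 -155.6   75. ] [ 584.9 -151.9   75. ]
back L [817.4 -53.4 168. ]
back R [ 803.9 -181.8  168. ] [ 798.3 -181.1  168. ]
```

```bash
cat >> h.py <<'E'
np.set_printoptions(precision=1,suppress=True)
def frame(yaw,pitch):  # object frame, pitch up
    return R.from_euler("ZY",[yaw,-pitch],degrees=True)
def toolrot(F,s=1):   # tool x = -z obj, y = s*y obj
    m=F.as_matrix(); x=-m[:,2]; y=s*m[:,1]; return R.from_matrix(np.c_[x,y,np.cross(x,y)])
def delta(pos,Rt):
    st=ctrl.sense(); R0=rot(st["ee_rot"])
    return R0.inv().apply(np.asarray(pos)-st["eef_pos"]),(R0.inv()*Rt).as_rotvec(degrees=True)
YM=-6.7; MOUTH=np.array([600.1,-92.7,79.])
def railpos(x,y,z): return MOUTH+frame(YM,30).apply([x,y,z])
E
python3 - <<'E'
from h import *
st=ctrl.sense(); print(rot(st["ee_rot"]).as_matrix())
for s in(1,-1): print(s,delta([510,306,110],toolrot(frame(24,0),s)), (toolrot(frame(24,0),s).inv()*toolrot(frame(YM,30),s)).as_rotvec(degrees=True))
E
```

```text
[[-0.   0.3  0.9]
 [-0.   0.9 -0.3]
 [-1.  -0.  -0. ]]
1 (array([120.8, -68.1, 381.2]), array([-43.2,  -0. ,   0.1])) [ 30.  -29.3  -8. ]
-1 (array([120.8, -68.1, 381.2]), array([136.8,   0.1,   0. ])) [30.  29.3  8. ]
```

Request:
carry_out --pt "-1 15 -10 60 -9 0 0" --pt "-1 35 -22 120 -18 0 0" --pt "-1 55 -34 180 -27 0 0" --pt "-1 75 -45 240 -36 0 0" --pt "-1 95 -57 300 -43 0 0" --newtons 40

```text
time_s: 0.72
eef_pos: [432.3, 345.8, 137.9]
ee_rot: [0.691, -0.147, 0.692, 0.147]
force: [-0.9, 0.5, 0.6]
grip_width: 0.998
```

Run:
```python
from h import *
print(ctrl.sense()["eef_pos"],ctrl.sense()["joints"],delta([510,306,110],toolrot(frame(24,0))))
im=viewer.capture("top")[:,:,::-1].copy(); sd=viewer.capture("side")[:,:,::-1].copy()
cv2.imwrite("pics/t1.png",im); cv2.imwrite("pics/s1.png",sd)
m=(im[185:220,178:214].max(2)<52).astype(np.uint8)
cs=cv2.findContours(m,cv2.RETR_EXTERNAL,cv2.CHAIN_APPROX_NONE)[0]; c=max(cs,key=cv2.contourArea)+np.array([178,185])
print(cv2.minAreaRect(c))
```

```text
[432.3 345.8 137.9] [ 0.5  0.5  1.5  0.   1.1 -1.5] (array([ 27.9, -68.1,  54.7]), array([ 0.1, -0. , -0. ]))
((187.59616088867188, 206.5192413330078), (22.36497688293457, 25.08385467529297), 74.74488067626953)
```

Request:
carry_out --pt "-1 8 -20 15 0 0 0" --pt "-1 14 -40 30 0 0 0" --pt "-1 20 -60 45 0 0 0" --pt "-1 28 -68 55 0 0 0" --pt "-1 28 -68 55 0 0 0"

```text
time_s: 1.45
eef_pos: [508.9, 306.8, 109.7]
ee_rot: [0.691, -0.146, 0.692, 0.146]
force: [-0.3, -0.3, 0.5]
grip_width: 0.996
```

Run:
```python
from h import *
st=ctrl.sense();print(st["eef_pos"],delta([510,306,37],toolrot(frame(24,0))))
c=np.zeros((480,800,3),np.uint8)
for i,(n,x,y) in enumerate((("top",160,165),("side",232,100))):
    im=viewer.capture(n)[:,:,::-1]; c[:,i*400:i*400+400]=cv2.resize(im[y:y+80,x:x+67],(400,480),interpolation=cv2.INTER_CUBIC)
    print(n,x,y,proj(n,st["eef_pos"]), proj(n,[510,306,66]))
cv2.imwrite("pics/c2.png",c)
```

```text
[508.9 306.8 109.7] (array([72.7, -1.2,  0.8]), array([-0.2, -0.1, -0. ]))
top 160 165 [189.9 201. ] [194.1 203.9]
side 232 100 [269.  129.9] [270.4 141.2]
```

View pics/c2.png

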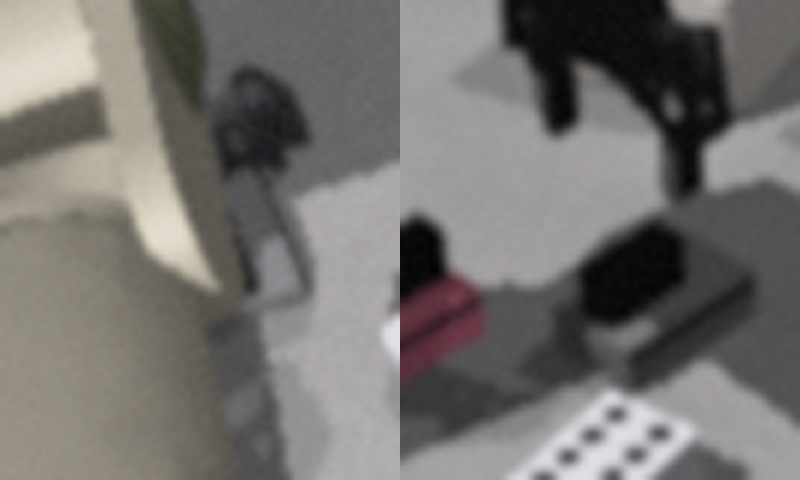

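Request:
carry_out --pt "-1 18 0 1 0 0 0" --pt "-1 36 -1 1 0 0 0" --pt "-1 54 -1 1 0 0 0" --pt "-1 68 -1 1 0 0 0" --pt "-1 73 -1 1 0 0 0"

```text
time_s: 2.17
eef_pos: [509.6, 306.5, 36.4]
ee_rot: [0.691, -0.146, 0.692, 0.146]
force: [0.5, 0.0, -0.1]
grip_width: 1.005
```

Request:
carry_out --pt "0 0 0 0 0 0 0" --pt "0.3 0 0 0 0 0 0" --pt "1 0 0 0 0 0 0" --pt "1 0 0 0 0 0 0" --pt "1 0 0 0 0 0 0" --newtons 50

```text
time_s: 2.8
eef_pos: [510.2, 306.9, 38.2]
ee_rot: [0.692, -0.146, 0.692, 0.146]
force: [-1.7, 1.7, 5.5]
grip_width: 0.274
```

Request:
carry_out --pt "1 -10 0 0 0 0 0" --pt "1 -30 0 0 0 0 0" --pt "1 -60 0 0 0 0 0" --pt "1 -90 0 0 0 0 0" --pt "1 -110 0 0 0 0 0" --newtons 70

```text
time_s: 3.42
eef_pos: [509.9, 306.4, 148.9]
ee_rot: [0.692, -0.146, 0.692, 0.146]
force: [0.5, 0.1, -5.4]
grip_width: 0.268
```

Run:
```python
from h import *
st=ctrl.sense();print(st["force"],st["grip_width"],st["wrist_torque"])
# target: pack origin at rail (-75, 0, 45); rib centre +(-15), TCP at pack z 38.2
Rt=toolrot(frame(YM,30))
for o in ((-130,0,60),(-70,0,40)):
  P=railpos(o[0]-15,o[1],o[2]+38.2); print(P,delta(P,Rt))
c=np.zeros((480,800,3),np.uint8)
p=[510,307,st["eef_pos"][2]]
for i,n in enumerate(("top","side")):
    im=viewer.capture(n)[:,:,::-1];u,v=proj(n,p).astype(int);x,y=max(u-33,0),max(v-40,0); print(n,x,y)
    c[:,i*400:i*400+400]=cv2.resize(im[y:y+80,x:x+67],(400,480),interpolation=cv2.INTER_CUBIC)
cv2.imwrite("pics/c3.png",c)
```

```text
[ 0.5  0.1 -5.4] 0.2678267272982703 [-0.   0.  -0.1]
[426.6 -72.3  91.5] (array([  57.4, -312.8, -229.1]), array([ 29.8, -29.3,  -8. ]))
[488.2 -79.5 104.2] (array([  44.7, -344.3, -175.7]), array([ 29.8, -29.3,  -8. ]))
top 153 157
side 235 79
```

View pics/c3.png

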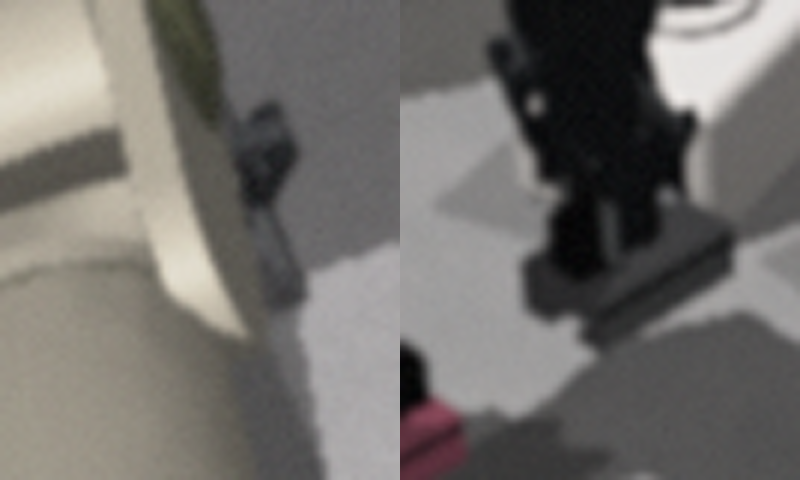

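Request:
carry_out --pt "1 0 -45 -30 0 0 0" --pt "1 0 -90 -60 6 -6 -2" --pt "1 0 -140 -85 12 -12 -3" --pt "1 0 -190 -110 18 -18 -5" --pt "1 0 -240 -135 24 -24 -6"

```text
time_s: 4.15
eef_pos: [482.1, 31.0, 146.8]
ee_rot: [0.842, -0.001, 0.54, -0.01]
force: [1.4, -0.7, -4.8]
grip_width: 0.268
```

```bash
cat >> h.py <<'E'
GX,GZ=-15.,38.2   # TCP in the pack frame
def at(x,y,z,yaw=None,pitch=30):
    F=frame(YM if yaw is None else yaw,pitch); P=railpos(x,y,z)+F.apply([GX,0,GZ]); d=delta(P,toolrot(F)); print("go",(x,y,z),d[0],d[1])
def whereis():
    st=ctrl.sense(); Rt=rot(st["ee_rot"]); m=Rt.as_matrix(); F=np.c_[m[:,2],m[:,1],-m[:,0]]
    o=st["eef_pos"]-F@[GX,0,GZ]; FR=frame(YM,30).as_matrix()
    print("pack@rail",FR.T@(o-MOUTH),"rot",R.from_matrix(FR.T@F).as_rotvec(degrees=True),"F rail",FR.T@st["force"],"grip",st["grip_width"],"t",st["time_s"]); return o,F
E
python3 -c "
from h import *
whereis();at(-75,0,40)"
```

```text
pack@rail [-68.9 111.7  85.1] rot [2.  5.3 5.5] F rail [-1.2 -0.5 -4.9] grip 0.2682424948223253 t 4.15
go (-75, 0, 40) [  43.7 -109.4  -16.1] [ 5.5 -5.3 -2. ]
```

Request:
carry_out --pt "1 10 -30 -4 2 -2 0" --pt "1 20 -60 -8 4 -4 -1" --pt "1 30 -85 -12 5.5 -5.3 -2" --pt "1 44 -109 -16 5.5 -5.3 -2" --pt "1 44 -109 -16 5.5 -5.3 -2"

```text
time_s: 4.78
eef_pos: [484.6, -77.9, 100.7]
ee_rot: [0.863, 0.03, 0.502, -0.05]
force: [-0.5, 0.1, -4.9]
grip_width: 0.268
```

Run:
```python
from h import *
o,F=whereis();at(-75,0,20)
c=np.zeros((600,800,3),np.uint8)
for i,(n,x,y) in enumerate((("top",300,90),("side",310,140))):
    im=viewer.capture(n)[:,:,::-1];cv2.imwrite(f"pics/{n}4.png",im)
    c[:,i*400:i*400+400]=cv2.resize(im[y:y+120,x:x+80],(400,600),interpolation=cv2.INTER_CUBIC)
    for q in ((50,30,32),(50,-30,32),(-50,30,32),(-50,-30,32)):
        print(n,q,(proj(n,o+F@q)-[x,y])*5+[i*400,0])
    for q in ((0,0,18),(15,-15,18),(15,15,18),(125,15,18),(125,-15,18)): print("rail",q,(proj(n,railpos(*q))-[x,y])*5+[i*400,0])
cv2.imwrite("pics/c4.png",c)
```

```text
pack@rail [-75.3   1.2  38.7] rot [0.1 0.3 0. ] F rail [-2.9  0.  -4. ] grip 0.26812001485288633 t 4.775
go (-75, 0, 20) [18.8 -1.2  0.1] [ 0.  -0.3 -0.1]
top (50, 30, 32) [114.4 474.8]
top (50, -30, 32) [224.9 486.7]
top (-50, 30, 32) [ 96.7 648.4]
top (-50, -30, 32) [204.8 660.2]
rail (0, 0, 18) [179.2 412.2]
rail (15, -15, 18) [209. 389.]
rail (15, 15, 18) [155.2 383.2]
rail (125, 15, 18) [176.  186.9]
rail (125, -15, 18) [231.1 192.7]
side (50, 30, 32) [497.3 270.3]
side (50, -30, 32) [536.2 348.5]
side (-50, 30, 32) [339.7 371.4]
side (-50, -30, 32) [372.  452.4]
rail (0, 0, 18) [600.4 335.7]
rail (15, -15, 18) [634.8 339.8]
rail (15, 15, 18) [614.  301.5]
rail (125, 15, 18) [790.8 188.8]
rail (125, -15, 18) [815.3 225.5]
```

View pics/c4.png

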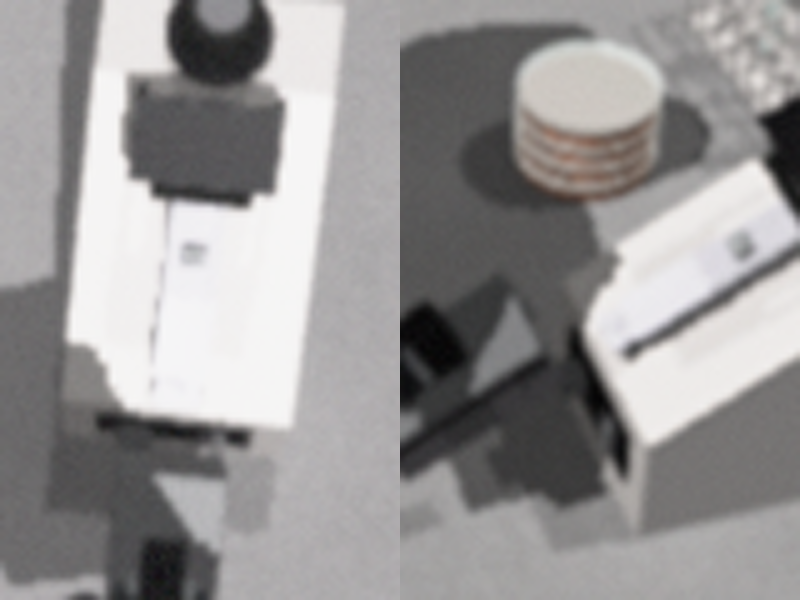

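Both views show the pack just ahead of the rail mouth. Its front right corner is at about side crop (545,355) against a predicted (536,348), so the pack sits about 4 mm further forward in the grip than assumed. I'll measure the rail's edges more exactly from its colour tint.

```bash
sed -i 's/^GX,GZ=-15./GX,GZ=-19./' h.py
python3 - <<'E'
from h import *
im=np.mean([cv2.imread(f"pics/{f}.png").astype(float) for f in("top0","t1","top4")],0)
d=cv2.GaussianBlur(im[:,:,0]-im[:,:,2],(0,0),0.7)
# expected rail edges; sample across the rail in rail coords at head-top height
for x in (30,50,70,110):
    pr=[]
    ys=np.arange(-26,27,2)
    for y in ys:
        v=[]; 
        for xx in np.arange(x-9,x+10,3):
            u=proj("top",railpos(xx,y,18)).astype(np.float32)
            v.append(cv2.remap(d.astype(np.float32),u[:1].reshape(1,1),u[1:].reshape(1,1),cv2.INTER_LINEAR)[0,0])
        pr.append(np.mean(v))
    pr=np.array(pr); print(x,pr.round(0).astype(int)); m=pr>(pr.max()+np.median(pr[:6]))/2; print("  edges",ys[m][[0,-1]])
E
```

```text
30 [-1 -2 -1 -1 -1 -1 -1  0  0  1  1  1  1  1  1  1  1  1  1  1  1  1  0 -1
 -2 -2 -2]
  edges [-10  18]
50 [-2 -2 -2 -2 -2 -2 -1  0  0  1  1  1  1  1  1  1  1  1  1  1  1  1  1 -1
 -2 -3 -3]
  edges [-12  18]
70 [-2 -2 -2 -2 -2 -2 -1  0  1  1  2  2  2  1  1  1  1  1  1  2  2  2  1 -1
 -2 -2 -2]
  edges [-12  18]
110 [-2 -2 -2 -3 -2 -2 -1  0  1  2  2  2  2  2  2  2  2  2  2  2  2  2  0 -1
 -3 -3 -3]
  edges [-12  18]
```

Run:
```python
from h import *
o,F=whereis()
for n in("top","side"):
  g=cv2.cvtColor(cv2.imread(f"pics/{n}4.png"),cv2.COLOR_BGR2GRAY).astype(np.float32)
  S=lambda q:(lambda u:cv2.remap(g,np.float32([[u[0]]]),np.float32([[u[1]]]),cv2.INTER_LINEAR)[0,0])(proj(n,o+F@q))
  if n=="top":
    for xs in((0,15),(15,30),(30,45)):
      for ys in (np.arange(-42,-18,2),np.arange(42,18,-2)):
        print(n,xs,ys[0],np.array([np.mean([S((x,y,32)) for x in np.arange(*xs,3)]) for y in ys]).astype(int))
  xs=np.arange(40,64,2); print(n,"front from 40:",[np.mean([S((x,y,32)) for y in range(-26,-8,3)]).astype(int) for x in xs],[np.mean([S((x,y,32)) for y in range(8,26,3)]).astype(int) for x in xs])
```

```text
pack@rail [-70.3   2.6  39.5] rot [0.1 0.2 0.1] F rail [-2.3  0.7 -4.9] grip 0.2698352222657815 t 4.875
top (0, 15) -42 [172 172 172 171 162 144 125 110 101  92  86  85]
top (0, 15) 42 [106 106 107 107 105 100  91  83  79  77  77  78]
top (15, 30) -42 [163 165 165 165 166 166 172 177 178 176 174 172]
top (15, 30) 42 [97 99 97 96 96 93 86 79 78 79 79 79]
top (30, 45) -42 [150 150 150 149 151 157 170 178 182 183 183 182]
top (30, 45) 42 [81 81 81 81 80 78 77 76 77 78 78 78]
top front from 40: [np.int64(183), np.int64(183), np.int64(181), np.int64(174), np.int64(159), np.int64(132), np.int64(105), np.int64(89), np.int64(85), np.int64(87), np.int64(93), np.int64(104)] [np.int64(79), np.int64(82), np.int64(85), np.int64(88), np.int64(89), np.int64(87), np.int64(84), np.int64(82), np.int64(82), np.int64(81), np.int64(78), np.int64(74)]
side front from 40: [np.int64(130), np.int64(129), np.int64(123), np.int64(108), np.int64(90), np.int64(81), np.int64(81), np.int64(83), np.int64(85), np.int64(86), np.int64(85), np.int64(85)] [np.int64(60), np.int64(63), np.int64(67), np.int64(70), np.int64(75), np.int64(79), np.int64(83), np.int64(85), np.int64(85), np.int64(85), np.int64(85), np.int64(86)]
```

```bash
sed -i 's/^GX,GZ=-19./GX,GZ=-17.5/; s/^YM=-6.7; MOUTH=.*/YM=-7.1; MOUTH=np.array([600.4,-89.8,79.])/' h.py; python3 -c "
from h import *
whereis();at(-20,0,40);at(-20,0,25)"
```

```text
pack@rail [-71.8  -0.9  39.5] rot [0.3 0.2 0.5] F rail [-2.3  0.7 -4.9] grip 0.2698352222657815 t 4.875
go (-20, 0, 40) [-0.6  0.8 51.6] [ 0.5 -0.2 -0.3]
go (-20, 0, 25) [14.4  0.7 51.7] [ 0.5 -0.2 -0.3]
```

Request:
carry_out --pt "1 0 1 15 0.5 0 0" --pt "1 0 1 30 0.5 0 0" --pt "1 0 1 45 0.5 0 0" --pt "1 7 1 52 0.5 0 0" --pt "1 14 1 52 0.5 0 0" --newtons 100

```text
time_s: 5.5
eef_pos: [537.7, -81.5, 115.7]
ee_rot: [0.864, 0.032, 0.5, -0.051]
force: [-0.8, -0.1, -4.6]
grip_width: 0.262
```

```bash
python3 -c "
from h import *
whereis();at(-20,0,25)"
```

```text
pack@rail [-19.1   0.7  25.2] rot [0.3 0.1 0.1] F rail [-3.  -0.2 -3.6] grip 0.26160096447852177 t 5.5
go (-20, 0, 25) [ 0.2 -0.5 -1. ] [ 0.1 -0.1 -0.3]
```

Request:
carry_out --pt "1 1 0 0 0 0 0" --pt "1 2 0 0 0 0 0" --pt "1 3 0 0 0 0 0" --pt "1 4 0 0 0 0 0" --pt "1 5 0 0 0 0 0"

```text
time_s: 6.12
eef_pos: [540.0, -82.3, 111.9]
ee_rot: [0.864, 0.032, 0.5, -0.052]
force: [0.0, 0.5, -4.8]
grip_width: 0.261
```

Request:
carry_out --pt "1 0.5 0 0 0 0 0" --pt "1 1 0 0 0 0 0" --pt "1 1.5 0 0 0 0 0" --pt "1 2 0 0 0 0 0" --pt "1 2 0 0 0 0 0"

```text
time_s: 6.75
eef_pos: [541.0, -82.4, 110.1]
ee_rot: [0.864, 0.032, 0.5, -0.052]
force: [-0.8, 0.3, -5.4]
grip_width: 0.266
```

```bash
python3 -c "
from h import *
whereis();print(ctrl.sense()['wrist_torque'])"
```

```text
pack@rail [-18.8   0.1  18.6] rot [0.3 0.1 0. ] F rail [-3.5  0.2 -4.3] grip 0.2658135502310882 t 6.75
[0.1 0.7 0. ]
```

Request:
carry_out --pt "1 0.5 0 0 0 0 0" --pt "1 1 0 0 0 0 0" --pt "1 1.5 0 0 0 0 0" --pt "1 1.5 0 0 0 0 0" --pt "1 1.5 0 0 0 0 0"

```text
time_s: 7.38
eef_pos: [541.5, -82.4, 109.1]
ee_rot: [0.864, 0.032, 0.5, -0.052]
force: [-7.8, 1.2, 2.2]
grip_width: 0.262
```

Request:
carry_out --pt "1 0.5 0 0 0 0 0" --pt "1 1 0 0 0 0 0" --pt "1 1.5 0 0 0 0 0" --pt "1 1.5 0 0 0 0 0" --pt "1 1.5 0 0 0 0 0"

```text
time_s: 8.0
eef_pos: [542.6, -82.7, 108.8]
ee_rot: [0.864, 0.032, 0.499, -0.052]
force: [-16.2, 2.3, 11.7]
grip_width: 0.261
```

```bash
python3 -c "
from h import *
whereis();print(ctrl.sense()['wrist_torque'])"
```

```text
pack@rail [-18.    0.1  16.8] rot [ 0.2 -0.   0. ] F rail [-8.3  0.3 18.3] grip 0.26084378595950225 t 8.0
[-0.   0.7 -0.1]
```

Request:
carry_out --pt "1 -4 0 -2 0 0 0" --pt "1 -8 0 -10 0 0 0" --pt "1 -8 0 -25 0 0 0" --pt "1 -8 0 -42 0 0 0" --pt "1 -8 0 -55 0 0 0"

```text
time_s: 8.62
eef_pos: [490.0, -76.0, 86.4]
ee_rot: [0.864, 0.032, 0.5, -0.052]
force: [-0.5, -0.2, -4.5]
grip_width: 0.26
```

```bash
python3 -c "
from h import *
whereis();at(-72,0,4);print(ctrl.sense()['wrist_torque'])"
```

```text
pack@rail [-75.2   0.3  23.8] rot [ 0.3  0.2 -0. ] F rail [-2.7 -0.3 -3.7] grip 0.2604372108372855 t 8.625
go (-72, 0, 4) [19.8 -0.2  3.2] [-0.  -0.2 -0.3]
[ 0.   0.7 -0. ]
```

Request:
carry_out --pt "1 5 0 0 0 0 0" --pt "1 10 0 0 0 0 0" --pt "1 15 0 1 0 0 0" --pt "1 20 0 2 0 -0.2 -0.3" --pt "1 20 0 3 0 -0.2 -0.3"

```text
time_s: 9.25
eef_pos: [503.8, -77.6, 70.9]
ee_rot: [0.865, 0.031, 0.499, -0.054]
force: [0.8, 0.3, -4.9]
grip_width: 0.262
```

Request:
carry_out --pt "1 0 0 3 0 0 0" --pt "1 0 0 7 0 0 0" --pt "1 0 0 11 0 0 0" --pt "1 0 0 15 0 0 0" --pt "1 0 0 18 0 0 0"

```text
time_s: 9.88
eef_pos: [519.4, -79.7, 80.5]
ee_rot: [0.865, 0.031, 0.498, -0.054]
force: [-1.7, -0.3, -4.3]
grip_width: 0.264
```

```bash
python3 -c "
from h import *
whereis();at(-40,0,4)"
```

```text
pack@rail [-52.4   0.    3.9] rot [-0.  -0.1  0. ] F rail [-3.6 -0.5 -2.9] grip 0.26445246601562117 t 9.875
go (-40, 0, 4) [-0.1 -0.  12.4] [0.  0.1 0. ]
```

Request:
carry_out --pt "1 0 0 2 0 0 0" --pt "1 0 0 4 0 0 0" --pt "1 0 0 6 0 0 0" --pt "1 0 0 8 0 0 0" --pt "1 0 0 10 0 0 0"

```text
time_s: 10.5
eef_pos: [527.8, -80.7, 85.3]
ee_rot: [0.865, 0.031, 0.498, -0.054]
force: [-0.2, 0.6, -5.2]
grip_width: 0.264
```

Request:
carry_out --pt "1 0 0 2 0 0 0" --pt "1 0 0 4 0 0 0" --pt "1 0 0 6 0 0 0" --pt "1 0 0 8 0 0 0" --pt "1 0 0 10 0 0 0"

```text
time_s: 11.12
eef_pos: [536.4, -81.8, 90.4]
ee_rot: [0.865, 0.031, 0.498, -0.054]
force: [0.1, -0.9, -5.4]
grip_width: 0.267
```

Run:
```python
from h import *
whereis();at(-20,0,4)
c=np.zeros((600,800,3),np.uint8)
for i,(n,x,y) in enumerate((("top",300,90),("side",310,140))):
    im=viewer.capture(n)[:,:,::-1]
    c[:,i*400:i*400+400]=cv2.resize(im[y:y+120,x:x+80],(400,600),interpolation=cv2.INTER_CUBIC)
cv2.imwrite("pics/c5.png",c)
```

```text
pack@rail [-32.6   0.    3.9] rot [-0.  -0.1  0. ] F rail [-2.6 -0.9 -4.8] grip 0.2666315077440058 t 11.125
go (-20, 0, 4) [-0.1 -0.  12.6] [0.  0.1 0. ]
```

View pics/c5.png

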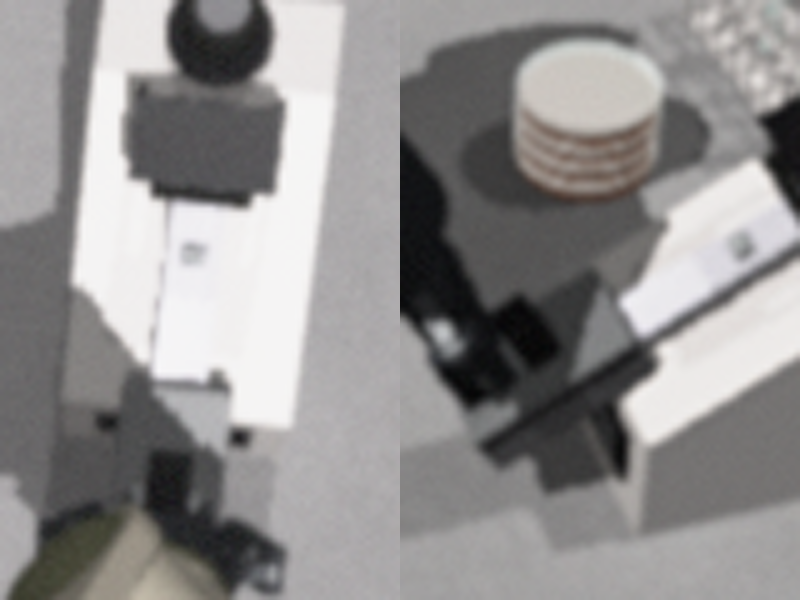

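The pack front is over the rail nose and centred: the front edge spans top crop (125–230,~380) with the rail between 153 and about 210. There's no contact force, so I'm sliding on.

Request:
carry_out --pt "1 0 0 4 0 0 0" --pt "1 0 0 8 0 0 0" --pt "1 0 0 12 0 0 0" --pt "1 0 0 16 0 0 0" --pt "1 0 0 20 0 0 0"

```text
time_s: 11.85
eef_pos: [553.7, -84.0, 100.4]
ee_rot: [0.865, 0.031, 0.498, -0.054]
force: [-0.3, 0.4, -4.2]
grip_width: 0.26
```

Request:
carry_out --pt "1 0 0 4 0 0 0" --pt "1 0 0 8 0 0 0" --pt "1 0 0 12 0 0 0" --pt "1 0 0 16 0 0 0" --pt "1 0 0 20 0 0 0"

```text
time_s: 12.48
eef_pos: [570.9, -86.1, 110.4]
ee_rot: [0.865, 0.031, 0.498, -0.054]
force: [0.1, 0.5, -4.6]
grip_width: 0.263
```

```bash
python3 -c "
from h import *
whereis();at(25,0,4)"
```

```text
pack@rail [7.5 0.  3.9] rot [-0.  -0.1  0. ] F rail [-2.3  0.5 -4. ] grip 0.2634982101115057 t 12.475
go (25, 0, 4) [-0.1 -0.  17.5] [0.  0.1 0. ]
```

Request:
carry_out --pt "1 0 0 4 0 0 0" --pt "1 0 0 8 0 0 0" --pt "1 0 0 12 0 0 0" --pt "1 0 0 16 0 0 0" --pt "1 0 0 20 0 0 0"

```text
time_s: 13.1
eef_pos: [588.1, -88.2, 120.5]
ee_rot: [0.865, 0.031, 0.498, -0.054]
force: [0.5, -0.2, -4.6]
grip_width: 0.264
```

Request:
carry_out --pt "1 0 0 2 0 0 0" --pt "1 0 0 4 0 0 0" --pt "1 0 0 6 0 0 0" --pt "1 0 0 8 0 0 0" --pt "1 0 0 10 0 0 0"

```text
time_s: 13.72
eef_pos: [596.5, -89.3, 125.4]
ee_rot: [0.865, 0.031, 0.498, -0.054]
force: [-0.7, -0.3, -4.8]
grip_width: 0.262
```

```bash
python3 -c "
from h import *
whereis()"
```

```text
pack@rail [37.4  0.   4. ] rot [-0.  -0.1  0. ] F rail [-3.  -0.4 -3.9] grip 0.2618732074570146 t 13.725
```

Request:
carry_out --pt "1 0 0 2 0 0 0" --pt "1 0 0 3 0 0 0" --pt "1 0 0 5 0 0 0" --pt "1 0 0 6 0 0 0" --pt "1 0 0 7 0 0 0"

```text
time_s: 14.35
eef_pos: [601.7, -89.7, 128.3]
ee_rot: [0.864, 0.031, 0.499, -0.054]
force: [-6.7, 0.9, -3.9]
grip_width: 0.257
```

Request:
carry_out --pt "1 0 0 1 0 0 0" --pt "1 0 0 2 0 0 0" --pt "1 0 0 3 0 0 0" --pt "1 0 0 4 0 0 0" --pt "1 0 0 5 0 0 0"

```text
time_s: 14.98
eef_pos: [605.9, -90.1, 130.7]
ee_rot: [0.864, 0.031, 0.499, -0.053]
force: [-6.9, 0.7, -1.9]
grip_width: 0.261
```

```bash
python3 -c "
from h import *
whereis()"
```

```text
pack@rail [48.1  0.4  3.8] rot [0.  0.1 0. ] F rail [-6.9 -0.2  1.9] grip 0.26082187565527454 t 14.975
```

Request:
carry_out --pt "1 0 0 1 0 0 0" --pt "1 0 0 2 0 0 0" --pt "1 0 0 3 0 0 0" --pt "1 0 0 4 0 0 0" --pt "1 0 0 5 0 0 0"

```text
time_s: 15.6
eef_pos: [611.1, -91.1, 134.0]
ee_rot: [0.865, 0.031, 0.498, -0.054]
force: [-4.5, 0.2, -0.3]
grip_width: 0.26
```

Request:
carry_out --pt "1 0 0 1 0 0 0" --pt "1 0 0 2 0 0 0" --pt "1 0 0 3 0 0 0" --pt "1 0 0 4 0 0 0" --pt "1 0 0 5 0 0 0"

```text
time_s: 16.23
eef_pos: [615.4, -91.6, 136.5]
ee_rot: [0.865, 0.031, 0.498, -0.054]
force: [-4.0, 0.9, -0.7]
grip_width: 0.261
```

```bash
python3 -c "
from h import *
whereis()"
```

```text
pack@rail [59.4  0.   4.1] rot [-0.  -0.1  0. ] F rail [-3.9  0.4  1.5] grip 0.2606340160910874 t 16.225
```

Request:
carry_out --pt "1 0 0 1 0 0 0" --pt "1 0 0 2 0 0 0" --pt "1 0 0 3 0 0 0" --pt "1 0 0 4 0 0 0" --pt "1 0 0 4 0 0 0"

```text
time_s: 16.85
eef_pos: [619.4, -92.3, 139.0]
ee_rot: [0.865, 0.03, 0.498, -0.054]
force: [1.1, 0.6, 0.8]
grip_width: 0.265
```

Request:
carry_out --pt "1 0 0 1 0 0 0" --pt "1 0 0 2 0 0 0" --pt "1 0 0 3 0 0 0" --pt "1 0 0 3 0 0 0" --pt "1 0 0 3 0 0 0"

```text
time_s: 17.48
eef_pos: [621.0, -92.2, 139.5]
ee_rot: [0.864, 0.031, 0.499, -0.054]
force: [0.0, 0.2, -4.5]
grip_width: 0.263
```

```bash
python3 -c "
from h import *
whereis()"
```

```text
pack@rail [65.7  0.1  3.8] rot [-0. -0.  0.] F rail [-2.2  0.2 -3.9] grip 0.26323000552291137 t 17.475
```

The roller's lift force has dropped back to the free level, so it has snapped in. A gentle backward tug will show whether it holds.

Request:
carry_out --pt "1 0 0 -0.5 0 0 0" --pt "1 0 0 -1 0 0 0" --pt "1 0 0 -1.5 0 0 0" --pt "1 0 0 -2 0 0 0" --pt "1 0 0 -2.5 0 0 0"

```text
time_s: 18.1
eef_pos: [620.0, -92.4, 139.6]
ee_rot: [0.865, 0.03, 0.497, -0.054]
force: [6.3, 0.6, -1.0]
grip_width: 0.257
```

```bash
python3 -c "
from h import *
whereis()"
```

```text
pack@rail [65.1 -0.2  4.5] rot [-0.1 -0.2  0. ] F rail [ 4.9  1.3 -3.9] grip 0.25699063971992053 t 18.1
```

It holds: backing off 2.5 mm moved the pack only 0.6 mm and raised the force by 7 N. I'll unload, then release.

Request:
carry_out --pt "1 0 0 1 0 0 0" --pt "1 0 0 2 0 0 0" --pt "1 0 0 2 0 0 0" --pt "0.2 0 0 2 0 0 0" --pt "0 0 0 2 0 0 0"

```text
time_s: 18.73
eef_pos: [620.9, -92.3, 139.8]
ee_rot: [0.865, 0.031, 0.498, -0.054]
force: [0.3, 0.9, -0.1]
grip_width: 0.501
```

Request:
carry_out --pt "-0.6 0 0 0 0 0 0" --pt "-0.6 0 0 0 0 0 0" --pt "-0.6 -10 0 0 0 0 0" --pt "-0.6 -25 0 0 0 0 0" --pt "-0.6 -45 0 0 0 0 0"

```text
time_s: 19.35
eef_pos: [598.0, -89.4, 179.7]
ee_rot: [0.865, 0.031, 0.498, -0.054]
force: [1.0, -0.2, -0.2]
grip_width: 0.801
```

Request:
carry_out --pt "-0.6 -30 0 -10 0 0 0" --pt "-0.6 -60 0 -40 0 0 0" --pt "-0.6 -80 0 -90 0 0 0" --pt "-0.6 -90 0 -140 0 0 0" --pt "-0.6 -90 0 -190 0 0 0"

```text
time_s: 19.98
eef_pos: [389.3, -63.1, 161.8]
ee_rot: [0.865, 0.03, 0.497, -0.054]
force: [0.6, -1.5, 0.1]
grip_width: 0.805
```

Run:
```python
from h import *
print(ctrl.sense()["force"],ctrl.sense()["eef_pos"])
F=frame(YM,30).as_matrix()
for ox in(42,65): print(ox,[((proj(n,railpos(ox+50,-30,38))-xy)*5+[i*400,0]) for i,(n,xy) in enumerate((("top",[300,90]),("side",[330,130])))])
c=np.zeros((600,800,3),np.uint8)
for i,(n,x,y) in enumerate((("top",300,90),("side",330,130))):
    im=viewer.capture(n)[:,:,::-1]; cv2.imwrite(f"pics/{n}6.png",im)
    c[:,i*400:i*400+400]=cv2.resize(im[y:y+120,x:x+80],(400,600),interpolation=cv2.INTER_CUBIC)
cv2.imwrite("pics/c6.png",c)
```

```text
[ 0.6 -1.5  0.1] [389.3 -63.1 161.8]
42 [array([247.1, 262.4]), array([656.1, 305.5])]
65 [array([252.3, 220.2]), array([695.2, 281. ])]
```

View pics/c6.png

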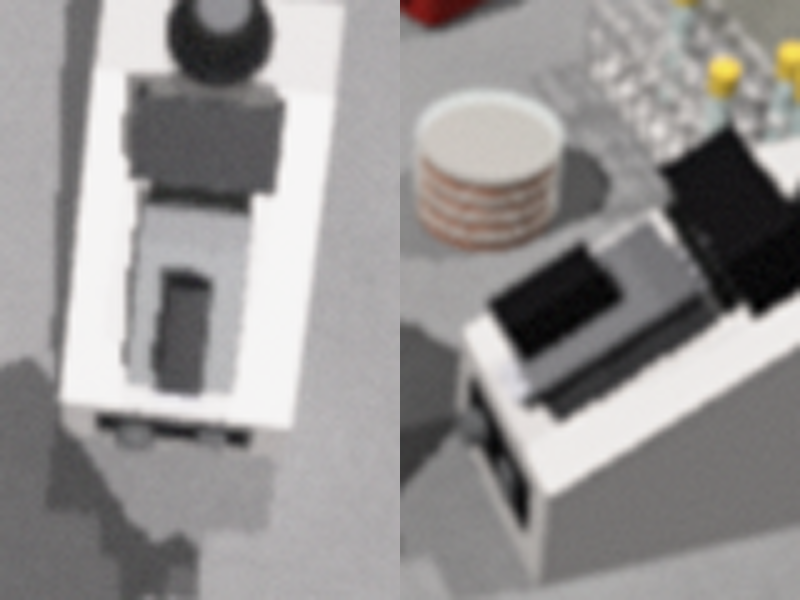

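The pack sits on the rail with its front edge at top crop (250,212), near the cowl, and it stayed there after release. I'll make one check that it hasn't moved over time, then hand in.

Request:
carry_out --pt "-0.6 0 0 0 0 0 0" --pt "-0.6 0 0 0 0 0 0" --pt "-0.6 0 0 0 0 0 0" --pt "-0.6 0 0 0 0 0 0" --pt "-0.6 0 0 0 0 0 0"

```text
time_s: 20.7
eef_pos: [390.7, -63.5, 161.2]
ee_rot: [0.865, 0.031, 0.498, -0.054]
force: [0.3, -0.2, 0.6]
grip_width: 0.799
```

Run:
```python
from h import *
from rig import order
ok=True
for n,(x,y) in (("top",(320,130)),("side",(345,165))):
    a=cv2.imread(f"pics/{n}6.png").astype(int); b=viewer.capture(n)[:,:,::-1].astype(int)
    d=np.abs(a-b)[y:y+45,x:x+55].max(); print(n,"max diff",d); ok&=d<60
print(ctrl.sense()["force"],ctrl.sense()["time_s"])
if ok: print(order.finish_job())
```

```text
top max diff 8
side max diff 9
[ 0.6 -0.9 -0.8] 20.8
the job is handed in; nothing more can be done
None
```

The battery pack is on the mixer's rail, held by the spring catch, and the job was handed in at 20.8 s of the 70 s allowed. I gripped it by its rib, threaded it onto the rail lead-in end first, slid it up gently, let go and moved the arm clear.

- **Catch:** the roller's lift force appeared as the pack rode over it and dropped away at about 65 mm up the rail. A gentle backward tug then met about 7 N, with the pack moving only about 0.6 mm.
- **After release:** pictures about 0.7 s apart, in both views, showed no movement of the pack, and the force on the tool was near zero.
- **Contact with the mixer:** before threading, I lowered the pack lightly onto the top of the rail to find its height. The contact was about 22 N. Sliding it up the rail showed only a few newtons of push.
- **Disagreements:** early on, the two cameras differed by several millimetres on the mixer's position and on where the pack sat in the grip. I settled these by comparing pack and rail in the same picture and by that light touch. No final check failed, but I did not re-check the positions of the other items on the bench.

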